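# Clip the practice boards and set both selector rods to the middle click

### The arm

A 6-joint arm with a two-finger parallel gripper is mounted at the origin on the work surface. World frame = base frame: x ahead of the robot, y to its left, z up, the work surface at z = 0. Lengths are in m, angles in degrees, forces in N, time in s.
With the tool pointing down it reaches from about 0.375 to 0.75 m from the base axis. Payload 9 kg.
Tool frame: the origin (TCP) lies at the very end of the fingers, on their centre line; the grasp point (between the pads) lies 19 mm behind it (bot.grip_point_offset is the z of the grasp point in the tool frame, in m); z points along the fingers, y is the direction in which the jaws open and shut (so a half turn about z gives the same grasp; the last joint's range is limited). The gripper opens to 85 mm and grips with 20 to 120 N. Pads are 22 mm wide; open, the fingers measure 114 mm over their backs; the gripper's body (76 mm by 85 mm) begins 54 mm behind the grasp point. The pads swing forward as they close: fully open they stand 13 mm farther back than shut.
Start: joints at [-83.176, 5.964, 5.575, 89.605, 0, 77.527], TCP at [0.198, -0.566, 0.231] pointing down, gripper open.
Joint ranges: [-171.21, 171.21], [-48.23, 106.86], [-62.78, 66.21], [-105.2, 120.99], [-86.42, 89.51], [-180, 180]. Speed limits (degrees/s): [127.2, 127.2, 147.25, 180, 180, 180].

### API

Orientations are given as [roll, pitch, yaw] about the fixed x, y, z axes, in that order (R = Rz(yaw) Ry(pitch) Rx(roll)).
In Python, from plant import bot, imaging, order gives the robot as it stands.
- The arm moves only by the tool move_arm, never from a script. Its argument "targets" is a list of rows, each a list of 5 numbers: the closure, from 0 (fully open) to 1 (shut), then the shift along the tool's x, y, z in units of 2.5 cm (1.0 is 2.5 cm), then the turn about the tool's z in units of 5 degrees (1.0 is 5 degrees). In form: [[grip, dx, dy, dz, spin], ...]. A call has exactly 10 rows; each row shifts and turns the commanded pose from where the row before left it, along the tool's axes as they then stand; what a row does not reach is not made up. A row lasts 1/12 s, in which the tool goes at most 41.7 mm and 7.16 degrees, less where a joint would pass 70% of its speed; a pose out of reach is approached as far as the arm can. A call with a number of a shift or a turn outside -1 to 1 is refused whole. A call with a gripper value outside its range is refused whole. The fingers move at their own pace and stop on an object; the grip force is fixed at half the most. Time passes only in rows, so rows that do not move let the fingers close, or fill a call up. It gives the time, the measured TCP pose, the force and the opening at its end, in the units of the state.
- bot.read_state(): the state, without advancing time (a new reading comes with each control period).
- imaging.get_image(name): name is "side" or "top"; returns a dict with "frame" (400x640x3 uint8, blue, green, red), "K" (3x3 intrinsics, pixels), "rvec" (rotation vector, rad) and "tvec" (3), from world to camera coordinates, as OpenCV has them. Camera axes: x right, y down, z forward; pixel columns grow to the right and rows downward; lengths in m; the calibration is good to about 2 mm. A picture is of the moment at which its call begins. There is no depth.
- order.job_done(): hands the job in, once; it reports no verdict.
The state is a dict: "t": time; "qpos": joint angles; "joint_velocities": joint speeds; "joint_torque": joint torques, N m; "position": TCP position; "ee_rot": TCP orientation; "wrist_force": force on the tool from outside, world axes, zero at the start; "wrist_torque": the same for the moment, N m; "gripper_width": finger opening in m.
Only numpy, scipy, OpenCV 4.12 (cv2) and the standard library are available. Lean on these libraries where they do the work, as an engineer would, in place of code of your own. Each camera call takes 0.05 s, during which the arm holds its last target. There are 200 camera calls.

### The job

First turn the steel clip crosswise so that its two ends lie over both practice boards; then pull the red knob out and push the blue knob in so that each rod rests in its middle click, with the clip still across. Afterwards turn the clip back lengthwise, clear of both boards, let go, and leave the boards lying flat in their nests and the things round the station where they are.

Things in the scene. Friction and masses are not known exactly. Their poses are not given: they have to be found in the camera images.
- station: fixed test station: white deck, in its own frame x = -160 to +110, y = +-131, z = 0 to 12 mm (origin at table height); x points to its back (away from the robot at yaw 0), y left, z up. Boards lie in two nests centred at x = -30, y = +65 and -65 mm, undersides at z = 12 mm, with aluminium edges up to z = 24 mm
- visor_edge (a point): middle of the orange front edge of the clear visor sheet, at (-12, 0, 220) mm on the station. The visor spans z = 209 to 225, x = -12 to 104, y = +-127 mm in the station's frame, on two dark posts at x = 94, y = +-118 mm. A vertical gripper at a pushed-in knob would hit it; one tilted 25 to 30 deg along the rod does not.
- clip_pivot (a point): the clip's brass pivot screw, on the station at (-100, 0) mm, at the top of the clip bar (z = 29 mm); the clip turns about the vertical through it
- clip_post (a point): centre (half-way up) of the black upright grip post, 14 mm in diameter, its axis 37 mm from the pivot axis at one end of the clip bar; z = 29 to 65 mm, this point at 47 mm. The bar is steel, 88 x 12 x 5 mm, pivoted at its middle, 2 mm above the boards' base plates (tops at z = 22 mm).
- clip (a joint): clip angle, rad, about station z: 0 = bar lengthwise (station x) in the 40 mm gap between the boards, post on the station -x side of the pivot; growing values swing the post to station -y (robot's right); 1.57 = crosswise over both boards. Stops at -0.28 and 1.65; below 0.28 it is clear of the boards. Starts -0.25 to 0.15. Light friction (1 N at the post) keeps it where it is left.
- red_knob (a point): centre of the red round knob, a disc 32 mm in diameter, 16 mm thick (along the rod) on an 11 mm rod. The point's z axis points outwards along the rod: 30 deg from vertical, leaning to station -x. From this point to the sloping case face: 32 mm when fully in, 52 mm in the middle, 72 mm fully out. The visor's front edge is above it.
- red_rod (a joint): how far the red knob's rod is pulled out, m: 0 = fully in, 0.020 = middle click, 0.040 = fully out; starts fully in. Sprung detents: about 9 N along the rod to leave a click; let go within 8 mm of a click it snaps there. Two dark rings on the steel rod: the first just shows outside the case at the middle click, the second at fully out.
- blue_knob (a point): centre of the blue round knob, a disc 32 mm in diameter, 16 mm thick (along the rod) on an 11 mm rod. The point's z axis points outwards along the rod: 30 deg from vertical, leaning to station -x. From this point to the sloping case face: 32 mm when fully in, 52 mm in the middle, 72 mm fully out. The visor's front edge is above it.
- blue_rod (a joint): how far the blue knob's rod is pulled out, m: 0 = fully in, 0.020 = middle click, 0.040 = fully out; starts fully out. Sprung detents: about 9 N along the rod to leave a click; let go within 8 mm of a click it snaps there. Two dark rings on the steel rod: the first just shows outside the case at the middle click, the second at fully out.
- red_board: board with the red knob: loose, about 1 kg, grey plate 200 x 90 x 10 mm (x, y, z) in the station's left or right nest (varies); origin at the centre of its underside, axes parallel to the station's. White case 90 mm high on the rear 75 mm; green terminal rows 22 mm high at x = -16 to +24, y = +-34 mm; front 84 mm bare. The rod leaves the case face at (35, 0, 63) mm.
- blue_board: board with the blue knob: loose, about 1 kg, grey plate 200 x 90 x 10 mm (x, y, z) in the station's left or right nest (varies); origin at the centre of its underside, axes parallel to the station's. White case 90 mm high on the rear 75 mm; green terminal rows 22 mm high at x = -16 to +24, y = +-34 mm; front 84 mm bare. The rod leaves the case face at (35, 0, 63) mm.
- meter: bystander: yellow multimeter 150 x 75 x 34 mm lying flat, loose; origin at the centre of its underside
- spray_can: bystander: standing can 60 mm in diameter, 160 mm high, loose; origin at the centre of its underside; it and the meter stand left and right of the station, either way round
- screwdriver: bystander: red-handled screwdriver 180 mm long, 26 mm thick, lying across in front of the station, loose; origin at its middle on the table
Mind the look-alikes: they are no part of the job. What is shaped like the blue_board but pink or purple is not meant.

How it is judged (in metres and radians):
On the way, in this order (a step that is already met when the one before it is completed fails the run):
1. the clip is turned across both boards while both rods are still at their starting clicks (value of joint clip above 0.9 rad and value of joint red_rod below 0.009 m and value of joint blue_rod above 0.031 m), for 0.2 s.
2. both rods rest in the middle click, with the clip still across the boards (value of joint clip above 0.9 rad and value of joint red_rod between 0.0165 and 0.0235 m and value of joint blue_rod between 0.0165 and 0.0235 m), for 0.3 s.
3. the clip is turned clear of both boards again, the rods still in the middle (value of joint clip below 0.28 rad and value of joint red_rod between 0.0165 and 0.0235 m and value of joint blue_rod between 0.0165 and 0.0235 m), for 0.2 s.
At the end, for the whole second after the job is handed in: both rods at their middle click (20 mm, within 3.5 mm), the clip clear of both boards (angle below 0.28 rad), both boards flat in their nests (origin less than 15 mm above the station's, tilt under 0.05 rad) and at rest, the gripper touching nothing (all of step 3 and contact force between the fingers and anything else below 0.1 N and z of each of red_board, blue_board in the frame of station below 0.015 m and angle between each of red_board, blue_board's own z axis and vertical below 0.05 rad and linear speed of each of red_board, blue_board below 0.02 m/s).
It fails at once if a thing round the station was pushed more than 30 mm away or knocked over (distance of any of meter, spray_can, screwdriver from where it was at the start of the episode above 0.03 m or angle between any of meter, spray_can's own z axis and vertical above 0.5 rad).
It fails at once if a board was lifted or tipped out of its nest (z of any of red_board, blue_board in the frame of station above 0.024 m or angle between any of red_board, blue_board's own z axis and vertical above 0.2 rad).
It also fails if it takes over 58 s, if anything falls off the work surface, if the arm or the gripper's body presses on something with over 40 N, if the wrist force passes 120 N, or if a joint passes its speed limit or range.

## Working session

There is one attempt and no reset: what is moved stays moved. The work goes in short steps, Python scripts to look and compute and a tool call to move; the robot and the scene stay as the last step left them, time stands still between calls to the robot, and variables do not carry over. Pictures are saved under pics/ and viewed, about 8 in all and at most 12, crops included, and the job is handed in when it is done.

Besides the shell and the picture viewer there is one more tool, called after "Request:" by a JSON object that holds its "method" and its "body", one argument or row to a line. move_arm: Moves the arm, as the interface text tells. Shifts and turns lie within -1 to 1; 1 stands for 2.5 cm of shift or 5 degrees of turn. Its arguments: {"type":"object","properties":{"targets":{"type":"array","items":{"type":"array","items":{"type":"number"}}}},"required":["targets"]}

```bash
mkdir -p pics; ls; python3 - <<'E'
from plant import bot, imaging
import cv2
s=bot.read_state();print(s)
for n in("side","top"):
    d=imaging.get_image(n);cv2.imwrite(f"pics/{n}0.png",d["frame"]);print(n,d["K"].tolist(),d["rvec"],d["tvec"])
E
```

```text
pics
{'t': 0.0, 'qpos': array([-8.31754759e+01,  5.99936856e+00,  5.52764544e+00,  8.96052772e+01,
        1.56613859e-03,  7.75266539e+01]), 'joint_velocities': array([ 0.01010811, -0.00585836,  0.05514176,  0.0135916 ,  0.07004936,
        0.00732546]), 'joint_torque': array([ 7.48696748e-04, -5.56928909e+01,  5.03651190e+01,  1.68165425e-02,
       -1.83674088e-04, -2.98178804e-05]), 'position': array([ 0.19826364, -0.5659445 ,  0.2305203 ]), 'ee_rot': array([-1.79925155e+02, -1.81601156e-02,  1.92978573e+01]), 'wrist_force': array([-0.22469641,  0.70741974, -0.90888815]), 'wrist_torque': array([ 0.01265637, -0.00690751, -0.03584201]), 'gripper_width': 0.08567313598017064}
side [[434.98113017145255, 0.0, 320.8271641331416], [0.0, 434.98113017145255, 202.02320818589726], [0.0, 0.0, 1.0]] [ 0.19242117 -2.87713412  1.10775872] [0.55359362 0.14384503 0.98016772]
top [[443.35883176664873, 0.0, 324.33456710879193], [0.0, 443.35883176664873, 199.48537018958774], [0.0, 0.0, 1.0]] [ 2.1942233  -2.14543806  0.1318029 ] [0.02357673 0.58584487 1.26717752]
```

View pics/side0.png

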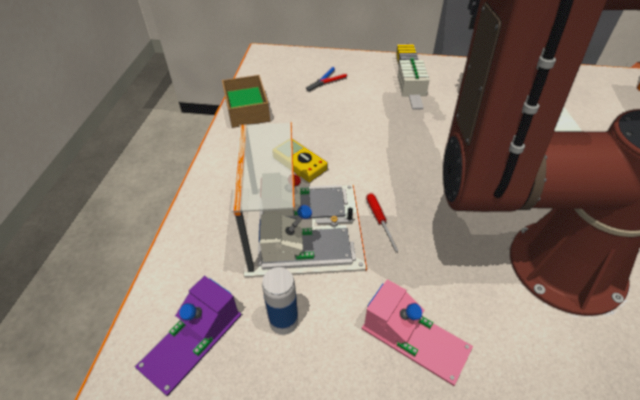

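View pics/top0.png

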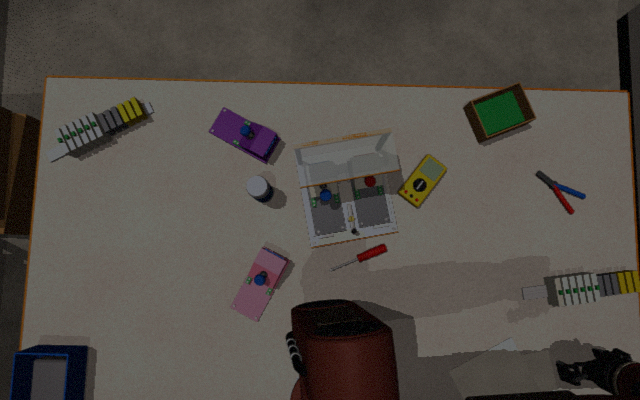

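Choice by description: knob candidates are the red knob at side (296,181) / top (370,181), the blue knob on the grey board at side (305,211) / top (325,196), and the look-alike blue knobs on purple (side 187,312; top 247,131) and pink (side 413,312; top 261,279). The grey-board pair in the white station is meant. Next I check it in one close crop.

```bash
python3 - <<'E'
import cv2,numpy as np
t=cv2.imread("pics/top0.png")[120:255,285:410];s=cv2.imread("pics/side0.png")[115:280,225:375]
a=cv2.resize(t,None,fx=3.2,fy=3.2,interpolation=2);b=cv2.resize(s,None,fx=2.6,fy=2.6,interpolation=2)
H=max(a.shape[0],b.shape[0]);pad=lambda i:cv2.copyMakeBorder(i,0,H-i.shape[0],0,0,cv2.BORDER_CONSTANT)
o=np.hstack([pad(a),pad(b)]);o=cv2.convertScaleAbs(o,alpha=1.3);print(o.shape,a.shape);cv2.imwrite("pics/crop1.png",o)
E
```

```text
(432, 790, 3) (432, 400, 3)
```

View pics/crop1.png

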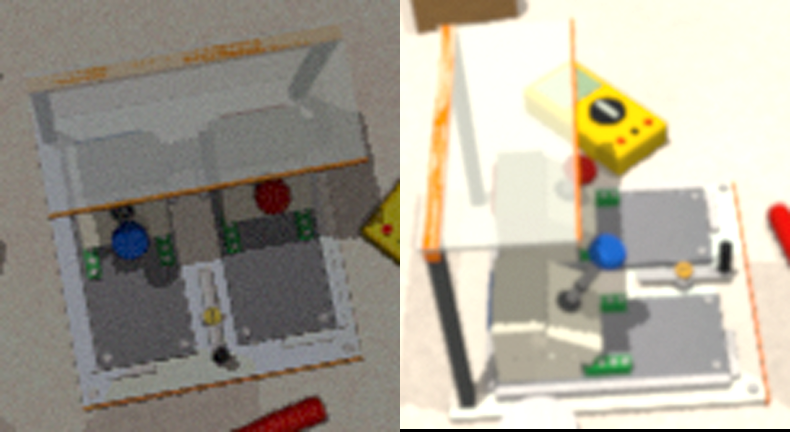

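The crop confirms the choice: red and blue knobs on grey boards inside the white station. Blue is on the left (out, rod visible) and red on the right (in). In the full top image, the pivot is at (351,218), the post at (354,231), the red knob at (370,181) and the blue knob at (326,195).

```bash
cat > h.py <<'E'
import numpy as np,cv2
from scipy.optimize import least_squares
C={"side":(np.array([[434.981,0,320.827],[0,434.981,202.023],[0,0,1]]),np.array([0.19242117,-2.87713412,1.10775872]),np.array([0.55359362,0.14384503,0.98016772])),
"top":(np.array([[443.3588,0,324.33457],[0,443.3588,199.48537],[0,0,1]]),np.array([2.1942233,-2.14543806,0.1318029]),np.array([0.02357673,0.58584487,1.26717752]))}
def proj(n,P):
    K,r,t=C[n];return cv2.projectPoints(np.atleast_2d(P).astype(float),r,t,K,None)[0][:,0]
def ray(n,uv):
    K,r,t=C[n];R=cv2.Rodrigues(r)[0];return -R.T@t,R.T@np.linalg.inv(K)@np.array([*uv,1.])
def plane(n,uv,z):
    c,d=ray(n,uv);return c+d*(z-c[2])/d[2]
def W(p,s):  # station mm -> world
    c,n=np.cos(s[2]),np.sin(s[2]);p=np.atleast_2d(p)/1000.
    return np.c_[s[0]+c*p[:,0]-n*p[:,1],s[1]+n*p[:,0]+c*p[:,1],p[:,2]]
def fit(obs,s0):
    f=lambda s:np.concatenate([proj(n,W(p,s))[0]-uv for n,p,uv in obs])
    return least_squares(f,s0,loss="soft_l1")
E
python3 - <<'E'
from h import *
rk=lambda e,y:(5-.5*e,y,75+.866*e)
O=[("top",(-160,131,12),(311.25,247.5)),("top",(-160,-131,12),(398.1,231.6)),("top",(-100,0,29),(351.25,218.4)),
("top",rk(36,-65),(370.3,181.25)),("top",rk(76,65),(325.6,195)),("top",(-12,127,215),(300.6,187.8)),("top",(-12,-127,215),(399.4,170)),
("side",(-100,0,29),(333.8,218.8)),("side",rk(32,-65),(294.2,180.4)),("side",rk(72,65),(304.6,211.9)),
("side",(-160,-131,12),(353.8,186.2)),("side",(-160,131,12),(370,268.8))]
r=fit(O,[.6,0,.1]);s=r.x;print(s,np.degrees(s[2]));print(r.fun.reshape(-1,2).round(1).tolist())
p=plane("top",(354.4,230.9),.065);pv=W((-100,0,29),s)[0];print("post",p,plane("side",(350.4,213.8),.047),"pivot",pv)
d=p-pv;a=np.arctan2(d[1],d[0])-s[2];print("clip",(a-np.pi+np.pi)%(2*np.pi)-np.pi)
for n,q in dict(red=rk(32,-65),redmid=rk(52,-65),blue=rk(72,65),bluemid=rk(52,65),visor=(-12,0,209)).items():print(n,W(q,s)[0].round(4),np.hypot(*W(q,s)[0][:2]).round(3))
E
```

```text
[ 0.62971165 -0.02269673  0.20093821] 11.512911187625503
[[-0.6, -0.8], [-0.3, -0.7], [-0.2, -0.0], [-0.0, 0.3], [0.1, 0.3], [-0.1, 0.2], [-0.3, 0.5], [0.6, 0.6], [0.6, -0.3], [0.6, -0.1], [-1.0, -2.2], [-3.6, -0.6]]
post [ 0.4938838  -0.05013816  0.065     ] [ 0.49494689 -0.04965593  0.047     ] pivot [ 0.53172367 -0.04265561  0.029     ]
clip -0.005714132187861765
red [ 0.6319 -0.0886  0.1027] 0.638
redmid [ 0.6221 -0.0906  0.12  ] 0.629
blue [0.5864 0.0348 0.1374] 0.587
bluemid [0.5962 0.0368 0.12  ] 0.597
visor [ 0.618  -0.0251  0.209 ] 0.618
```

Request:
{"method": "move_arm", "body": {
  "targets": [
    [0,0,0,0,0.78],
    [0,0,0,0,0.78],
    [0,0.875,-0.992,0,0],
    [0,0.875,-0.992,0,0],
    [0,0.875,-0.992,0,0],
    [0,0.875,-0.992,0,0],
    [0,0.875,-0.992,0,0],
    [0,0.875,-0.992,0,0],
    [0,0.875,-0.992,0,0],
    [0,0.875,-0.992,0,0]
  ]
}}

```text
t: 0.93
position: [0.3306, -0.3354, 0.231]
ee_rot: [-180.0, 0.0, 11.5]
wrist_force: [0.5, -0.2, -0.3]
gripper_width: 0.0854
```

Request:
{"method": "move_arm", "body": {
  "targets": [
    [0,0.875,-0.992,0.4,0],
    [0,0.875,-0.992,0.4,0],
    [0,0.875,-0.992,0.4,0],
    [0,0.875,-0.992,0.4,0],
    [0,0.875,-0.992,0.4,0],
    [0,0.875,-0.992,0.4,0],
    [0,0.875,-0.992,0.4,0],
    [0,0.875,-0.992,0.4,0],
    [0,0.875,-0.992,0.4,0],
    [0,0.875,-0.992,0.4,0]
  ]
}}

```text
t: 1.77
position: [0.4955, -0.0486, 0.1305]
ee_rot: [180.0, 0.0, 11.5]
wrist_force: [-0.6, -0.7, -0.1]
gripper_width: 0.0853
```

Request:
{"method": "move_arm", "body": {
  "targets": [
    [0,0,0,0.9,0],
    [0,0,0,0.9,0],
    [0,0,0,0.9,0],
    [0,0,0,0.9,0],
    [0.9,0,0,0,0],
    [0.9,0,0,0,0],
    [0.9,0,0,0,0],
    [0.9,0,0,0,0],
    [0.9,0,0,0,0],
    [0.9,0,0,0,0]
  ]
}}

```text
t: 2.6
position: [0.4959, -0.0507, 0.0425]
ee_rot: [179.9, -0.1, 11.5]
wrist_force: [-2.3, -1.4, 9.5]
gripper_width: 0.0124
```

Request:
{"method": "move_arm", "body": {
  "targets": [
    [0.9,0.006,0.128,0,-1],
    [0.9,0.006,0.128,0,-1],
    [0.9,0.006,0.128,0,-1],
    [0.9,0.006,0.128,0,-1],
    [0.9,0.006,0.128,0,-1],
    [0.9,0.006,0.128,0,-1],
    [0.9,0.006,0.128,0,-1],
    [0.9,0.006,0.128,0,-1],
    [0.9,0.006,0.128,0,-1],
    [0.9,0.006,0.128,0,-1]
  ]
}}

```text
t: 3.43
position: [0.5152, -0.0758, 0.0427]
ee_rot: [179.8, -0.1, 61.7]
wrist_force: [2.8, 0.9, 2.6]
gripper_width: 0.0116
```

Request:
{"method": "move_arm", "body": {
  "targets": [
    [0.9,0.006,0.128,0,-1],
    [0.9,0.006,0.128,0,-1],
    [0.9,0.006,0.128,0,-1],
    [0.9,0.006,0.128,0,-1],
    [0.9,0.006,0.128,0,-1],
    [0.9,0.006,0.128,0,-1],
    [0.9,0.006,0.128,0,-1],
    [0.9,0,0,0,0],
    [0.9,0,0,0,0],
    [0.4,0,0,0,0]
  ]
}}

```text
t: 4.27
position: [0.5356, -0.0796, 0.0418]
ee_rot: [180.0, 0.0, 96.3]
wrist_force: [0.0, -0.3, 0.7]
gripper_width: 0.0229
```

Request:
{"method": "move_arm", "body": {
  "targets": [
    [0,0,0,-1,1],
    [0,0,0,-1,1],
    [0,0,0,-1,1],
    [0,0,0,-1,1],
    [0,0,0,-1,1],
    [0,0,0,-1,1],
    [0,0,0,-1,1],
    [0,0,0,-1,1],
    [0,0,0,-1,1],
    [0,0,0,-1,1]
  ]
}}

```text
t: 5.1
position: [0.5344, -0.0794, 0.292]
ee_rot: [-179.9, 0.1, 46.1]
wrist_force: [0.8, -0.9, 0.1]
gripper_width: 0.0857
```

Request:
{"method": "move_arm", "body": {
  "targets": [
    [0,0,0,-0.4,1],
    [0,0,0,-0.4,1],
    [0,0,0,-0.4,1],
    [0,0,0,-0.4,1],
    [0,0,0,-0.4,1],
    [0,0,0,-0.4,1],
    [0,0,0,-0.4,1],
    [0,0.9,-1,0,0],
    [0,0.9,-1,0,0],
    [0,0.9,-1,0,0]
  ]
}}

```text
t: 5.93
position: [0.5864, 0.0081, 0.3611]
ee_rot: [180.0, 0.1, 11.3]
wrist_force: [1.0, -0.5, 0.3]
gripper_width: 0.0852
```

```bash
python3 - <<'E'
from plant import bot,imaging
import cv2
s=bot.read_state();print(s['t'],s['qpos'].round(1),s['position'],s['ee_rot'].round(1))
d=imaging.get_image("top")["frame"];e=imaging.get_image("side")["frame"]
import numpy as np;cv2.imwrite("pics/t1.png",np.hstack([cv2.resize(d[90:280,250:450],None,fx=2,fy=2),cv2.resize(e[90:280,200:400],None,fx=2,fy=2)]))
E
```

```text
5.9333 [-12.    8.2  21.7 103.6  -0.  156.8] [0.58642032 0.00806622 0.36109003] [1.80e+02 1.00e-01 1.13e+01]
```

Request:
{"method": "move_arm", "body": {
  "targets": [
    [0,0,-1,0,0],
    [0,0,-1,0,0],
    [0,-0.5,-1,-1,0],
    [0,-0.5,0,-1,0],
    [0,-0.5,0,-1,0],
    [0,-0.5,0,-1,0],
    [0,-0.5,0,-1,0],
    [0,-0.5,0,-1,0],
    [0,-0.5,0,-1,0],
    [0,-0.5,0,-1,0]
  ]
}}

```text
t: 6.87
position: [0.4724, 0.06, 0.5314]
ee_rot: [179.2, -2.1, 11.4]
wrist_force: [-0.4, -0.8, 0.5]
gripper_width: 0.0853
```

```bash
python3 - <<'E'
from plant import bot
s=bot.read_state();print(s['t'],s['qpos'].round(1),s['position'],s['ee_rot'].round(1))
E
```

```text
6.8667 [ -8.5   0.9  34.1 121.   -0.  160.1] [0.47236182 0.0600278  0.53143547] [179.2  -2.1  11.4]
```

View pics/t1.png

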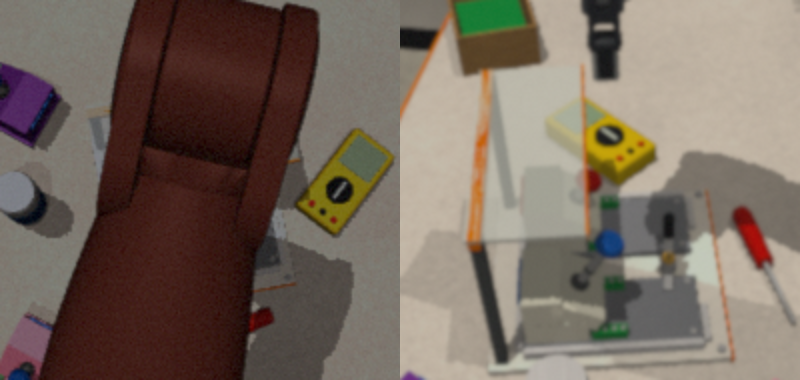

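Request:
{"method": "move_arm", "body": {
  "targets": [
    [0,-1,0,-1,0],
    [0,-1,0,-1,0],
    [0,-1,0,-1,0],
    [0,-1,0,-1,0],
    [0,-1,0,-1,0],
    [0,0,0,0,0],
    [0,0.5,0,0.5,0],
    [0,0.5,0,0.5,0],
    [0,0,0,0,0],
    [0,0,0,0,0]
  ]
}}

```text
t: 7.7
position: [0.3916, 0.0446, 0.536]
ee_rot: [176.5, -7.4, 11.6]
wrist_force: [-0.4, -0.5, 0.9]
gripper_width: 0.0855
```

```bash
python3 - <<'E'
from plant import bot
s=bot.read_state();print(s['t'],s['qpos'].round(1),s['position'],s['ee_rot'].round(1))
E
```

```text
7.7 [-12.6 -19.2  16.6 117.6  -0.2 156. ] [0.39157757 0.04461829 0.53600904] [176.5  -7.4  11.6]
```

Request:
{"method": "move_arm", "body": {
  "targets": [
    [0,0,-1,0,-0.6],
    [0,0,-1,0,-0.6],
    [0,0,-1,0,-0.6],
    [0,0,-1,0,-0.6],
    [0,0,-1,0,-0.6],
    [0,0,-1,0,-0.6],
    [0,0,-1,0,-0.6],
    [0,0,-1,0,-0.6],
    [0,0,-1,0,-0.6],
    [0,0,0,0,0]
  ]
}}

```text
t: 8.53
position: [0.3019, 0.2508, 0.5181]
ee_rot: [173.4, -5.1, 39.1]
wrist_force: [-1.1, -0.8, 0.6]
gripper_width: 0.0853
```

```bash
cat >> h.py <<'E'
def st():
    from plant import bot
    from scipy.spatial.transform import Rotation as Ro
    s=bot.read_state();R=Ro.from_euler("xyz",s['ee_rot'],degrees=True).as_matrix()
    S=Ro.from_euler("z",11.51,degrees=True).as_matrix().T
    print(round(s['t'],2),"q",s['qpos'].round(1),"pos",s['position'].round(4),"rot",s['ee_rot'].round(1));print("axes in station (cols x,y,z)\n",(S@R).round(3))
    p=S@(s['position']-[.62971,-.0227,0]);print("tcp station mm",(p*1000).round(1),"F",s['wrist_force'].round(1),"w",s['gripper_width'])
    return p*1000,S@R
E
python3 -c "from h import *;st()"
```

```text
8.53 q [ 24.6 -18.6  14.7 116.6  -5.1 165.5] pos [0.3019 0.2508 0.5181] rot [173.4  -5.1  39.1]
axes in station (cols x,y,z)
 [[ 0.883  0.451  0.132]
 [ 0.461 -0.885 -0.061]
 [ 0.09   0.114 -0.989]]
tcp station mm [-266.7  333.4  518.1] F [-1.1 -0.8  0.6] w 0.08532565018761676
```

Request:
{"method": "move_arm", "body": {
  "targets": [
    [0,-0.7,-0.17,-1,0],
    [0,-0.7,-0.17,-1,0],
    [0,-0.7,-0.17,-1,0],
    [0,-0.7,-0.17,-1,0],
    [0,-0.7,-0.17,-1,0],
    [0,-0.7,-0.17,-1,0],
    [0,-0.7,-0.17,-1,0],
    [0,-0.7,-0.17,-1,0],
    [0,0,0,0,0],
    [0,0,0,0,0]
  ]
}}

```text
t: 9.37
position: [0.1904, 0.2238, 0.5767]
ee_rot: [170.7, -13.2, 39.9]
wrist_force: [0.4, -0.2, 0.2]
gripper_width: 0.0856
```

```bash
python3 -c "from h import *;st()"
```

```text
9.37 q [ 31.6 -33.1  12.3 121.   -7.3 171.8] pos [0.1904 0.2238 0.5767] rot [170.7 -13.2  39.9]
axes in station (cols x,y,z)
 [[ 0.856  0.437  0.275]
 [ 0.463 -0.886 -0.035]
 [ 0.229  0.157 -0.961]]
tcp station mm [-381.3  329.2  576.7] F [ 0.4 -0.2  0.2] w 0.08557015721792707
```

Request:
{"method": "move_arm", "body": {
  "targets": [
    [0,0,0,-1,-0.2],
    [0,0,0,-1,-0.2],
    [0,0,0,-1,-0.2],
    [0,0,0,-1,-0.2],
    [0,0,0,-1,-0.2],
    [0,0,0,-1,-0.2],
    [0,0,0,-1,-0.2],
    [0,0,0,-1,-0.2],
    [0,0,0,0,0],
    [0,0,0,0,0]
  ]
}}

```text
t: 10.2
position: [0.1817, 0.2497, 0.6541]
ee_rot: [166.0, -19.9, 49.9]
wrist_force: [-0.7, -0.4, 0.5]
gripper_width: 0.0855
```

```bash
python3 -c "from h import *;st()"
```

```text
10.2 q [ 40.  -28.2  24.6 120.9 -10.5 170.6] pos [0.1817 0.2497 0.6541] rot [166.  -19.9  49.9]
axes in station (cols x,y,z)
 [[ 0.737  0.538  0.409]
 [ 0.584 -0.812  0.015]
 [ 0.34   0.228 -0.912]]
tcp station mm [-384.6  356.3  654.1] F [-0.7 -0.4  0.5] w 0.08545817198275178
```

Request:
{"method": "move_arm", "body": {
  "targets": [
    [0,0,0,-1,-0.2],
    [0,0,0,-1,-0.2],
    [0,0,0,-1,-0.2],
    [0,0,0,-1,-0.2],
    [0,0,0,-1,-0.2],
    [0,0,0,0,0],
    [0,0.6,0.8,0,0],
    [0,0.6,0.8,0,0],
    [0,0.6,0.8,0,0],
    [0,0.6,0.8,0,0]
  ]
}}

```text
t: 11.03
position: [0.257, 0.2499, 0.736]
ee_rot: [161.8, -24.4, 56.9]
wrist_force: [0.1, 0.6, 1.0]
gripper_width: 0.0853
```

```bash
python3 -c "from h import *;st()"
```

```text
11.03 q [ 26.7 -18.5  42.3 120.9  -4.1 152.6] pos [0.257  0.2499 0.736 ] rot [161.8 -24.4  56.9]
axes in station (cols x,y,z)
 [[ 0.639  0.586  0.498]
 [ 0.648 -0.759  0.061]
 [ 0.413  0.284 -0.865]]
tcp station mm [-310.8  341.5  736. ] F [0.1 0.6 1. ] w 0.08529509164001944
```

Request:
{"method": "move_arm", "body": {
  "targets": [
    [0,-0.74,0.675,0.94,0],
    [0,-0.74,0.675,0.94,0],
    [0,-0.74,0.675,0.94,0],
    [0,-0.74,0.675,0.94,0],
    [0,-0.74,0.675,0.94,0],
    [0,-0.74,0.675,0.94,0],
    [0,-0.74,0.675,0.94,0],
    [0,-0.74,0.675,0.94,0],
    [0,-0.74,0.675,0.94,0],
    [0,-0.74,0.675,0.94,0]
  ]
}}

```text
t: 11.87
position: [0.3961, 0.0423, 0.5059]
ee_rot: [161.9, -24.4, 56.8]
wrist_force: [0.8, 0.7, 0.2]
gripper_width: 0.0853
```

```bash
python3 -c "from h import *;st()"
```

```text
11.87 q [-32.2 -46.1  -9.  107.   22.7  99. ] pos [0.3961 0.0423 0.5059] rot [161.9 -24.4  56.8]
axes in station (cols x,y,z)
 [[ 0.641  0.585  0.497]
 [ 0.647 -0.76   0.06 ]
 [ 0.412  0.283 -0.866]]
tcp station mm [-215.9  110.3  505.9] F [0.8 0.7 0.2] w 0.08528290837552713
```

Request:
{"method": "move_arm", "body": {
  "targets": [
    [0,0.69,0.63,0.53,0],
    [0,0.69,0.63,0.53,0],
    [0,0.69,0.63,0.53,0],
    [0,-0.89,0.41,0.67,0],
    [0,-0.89,0.41,0.67,0],
    [0,-0.89,0.41,0.67,0],
    [0,-0.89,0.41,0.67,0],
    [0,-0.89,0.41,0.67,0],
    [0,-0.89,0.41,0.67,0],
    [0,-0.89,0.41,0.67,0]
  ]
}}

```text
t: 12.7
position: [0.5047, -0.0863, 0.3607]
ee_rot: [161.9, -24.4, 56.9]
wrist_force: [0.8, 0.3, 0.3]
gripper_width: 0.0853
```

```bash
python3 -c "from h import *;st()"
```

```text
12.7 q [-40.1 -35.8 -20.8  88.3  25.3  90.8] pos [ 0.5047 -0.0863  0.3607] rot [161.9 -24.4  56.9]
axes in station (cols x,y,z)
 [[ 0.64   0.586  0.496]
 [ 0.648 -0.759  0.061]
 [ 0.412  0.283 -0.866]]
tcp station mm [-135.1  -37.3  360.7] F [0.8 0.3 0.3] w 0.0853220782625443
```

Request:
{"method": "move_arm", "body": {
  "targets": [
    [0,0,0,0,0.95],
    [0,0,0,0,0.95],
    [0,0,0,0,0.95],
    [0,0,0,0,0.95],
    [0,0,0,0,0.95],
    [0,0,0,0,0.95],
    [0,0,0,0,0.95],
    [0,0,0,0,0.95],
    [0,0,0,0,0.95],
    [0,0,0,0,0]
  ]
}}

```text
t: 13.53
position: [0.5047, -0.0853, 0.3617]
ee_rot: [-175.1, -29.6, 8.7]
wrist_force: [-0.3, -0.3, -0.1]
gripper_width: 0.0856
```

```bash
cat >> h.py <<'E'
def go(c,back):  # shift (units) to bring grasp point 'back' mm behind c along tool z
    p,R=st();d=R.T@(np.array(c)+R[:,2]*(19-back)-p)/25;print("need",d.round(2))
E
python3 -c "from h import *;go((-11,-65,102.7),90)"
```

```text
13.53 q [-40.  -35.8 -20.7  88.3  25.2 133.9] pos [ 0.5047 -0.0853  0.3617] rot [-175.1  -29.6    8.7]
axes in station (cols x,y,z)
 [[ 0.868 -0.007  0.496]
 [-0.043 -0.997  0.061]
 [ 0.494 -0.074 -0.866]]
tcp station mm [-134.9  -36.4  361.7] F [-0.3 -0.3 -0.1] w 0.08561462351996223
need [-0.77  1.87  8.52]
```

Request:
{"method": "move_arm", "body": {
  "targets": [
    [0,-0.38,0.93,0,0],
    [0,-0.39,0.94,0,0],
    [0,0,0,1,0],
    [0,0,0,1,0],
    [0,0,0,1,0],
    [0,0,0,1,0],
    [0,0,0,1,0],
    [0,0,0,1,0],
    [0,0,0,1,0],
    [0,0,0,1,0]
  ]
}}

```text
t: 14.37
position: [0.5926, -0.1015, 0.1747]
ee_rot: [-175.3, -29.7, 9.1]
wrist_force: [0.1, -0.7, 0.6]
gripper_width: 0.0852
```

```bash
python3 - <<'E'
from h import *
go((-11,-65,102.7),0)
from plant import imaging
d=imaging.get_image("top")["frame"];e=imaging.get_image("side")["frame"]
cv2.imwrite("pics/t2.png",np.hstack([cv2.resize(d[110:260,280:420],None,fx=2.8,fy=2.8),cv2.resize(e[110:260,230:370],None,fx=2.8,fy=2.8)]))
E
```

```text
14.37 q [-34.3 -24.9 -33.1  62.5  23.5 139.3] pos [ 0.5926 -0.1015  0.1747] rot [-175.3  -29.7    9.1]
axes in station (cols x,y,z)
 [[ 0.868 -0.001  0.496]
 [-0.036 -0.997  0.061]
 [ 0.495 -0.071 -0.866]]
tcp station mm [-52.1 -69.8 174.7] F [ 0.1 -0.7  0.6] w 0.08519034299157403
need [-0.01  0.01  4.08]
```

View pics/t2.png

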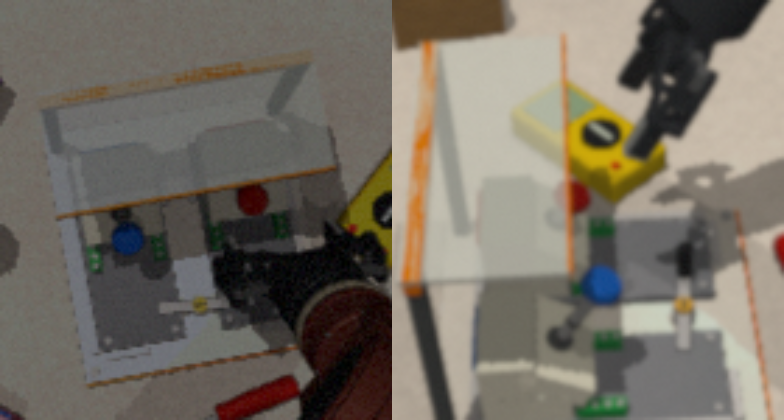

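The crop shows the clip across (pivot at 200,305), the open jaws in front of the red knob (253,198), and the gripper body clear of the orange visor edge.

Request:
{"method": "move_arm", "body": {
  "targets": [
    [0,0,0,0.96,0],
    [0,0,0,0.96,0],
    [0,0,0,0.96,0],
    [0,0,0,0.96,0],
    [0,0,0,0,0],
    [0.8,0,0,0,0],
    [0.8,0,0,0,0],
    [0.8,0,0,0,0],
    [0.8,0,0,0,0],
    [0.8,0,0,0,0]
  ]
}}

```text
t: 15.3
position: [0.6384, -0.0873, 0.0947]
ee_rot: [-175.3, -29.8, 9.0]
wrist_force: [-1.1, -0.2, 3.4]
gripper_width: 0.0294
```

```bash
python3 -c "from h import *;go((-11,-65,102.7),0)"
```

```text
15.3 q [-30.  -15.5 -34.4  50.1  22.  144. ] pos [ 0.6384 -0.0873  0.0947] rot [-175.3  -29.8    9. ]
axes in station (cols x,y,z)
 [[ 0.867 -0.004  0.498]
 [-0.039 -0.997  0.059]
 [ 0.497 -0.071 -0.865]]
tcp station mm [ -4.4 -65.   94.7] F [-1.1 -0.2  3.4] w 0.0294320914060415
need [-0.07 -0.02  0.35]
```

Request:
{"method": "move_arm", "body": {
  "targets": [
    [0.8,0,0,-0.1,0],
    [0.8,0,0,-0.1,0],
    [0.8,0,0,-0.1,0],
    [0.8,0,0,-0.1,0],
    [0.8,0,0,-0.1,0],
    [0.8,0,0,-0.1,0],
    [0.8,0,0,-0.1,0],
    [0.8,0,0,-0.1,0],
    [0.8,0,0,0,0],
    [0.8,0,0,0,0]
  ]
}}

```text
t: 16.13
position: [0.6277, -0.0895, 0.1105]
ee_rot: [-175.2, -29.6, 8.9]
wrist_force: [-7.1, 3.2, 4.0]
gripper_width: 0.0289
```

```bash
python3 - <<'E'
from h import *
go((-21,-65,120),0)
from plant import imaging
e=imaging.get_image("side")["frame"];cv2.imwrite("pics/t3.png",cv2.resize(e[140:270,240:380],None,fx=4,fy=4,interpolation=2))
E
```

```text
16.13 q [-30.8 -17.8 -34.4  52.8  22.3 143.1] pos [ 0.6277 -0.0895  0.1105] rot [-175.2  -29.6    8.9]
axes in station (cols x,y,z)
 [[ 0.868 -0.004  0.496]
 [-0.04  -0.997  0.061]
 [ 0.494 -0.073 -0.866]]
tcp station mm [-15.3 -65.1 110.5] F [-7.1  3.2  4. ] w 0.028881529300604527
need [-0.01 -0.03  0.32]
```

View pics/t3.png

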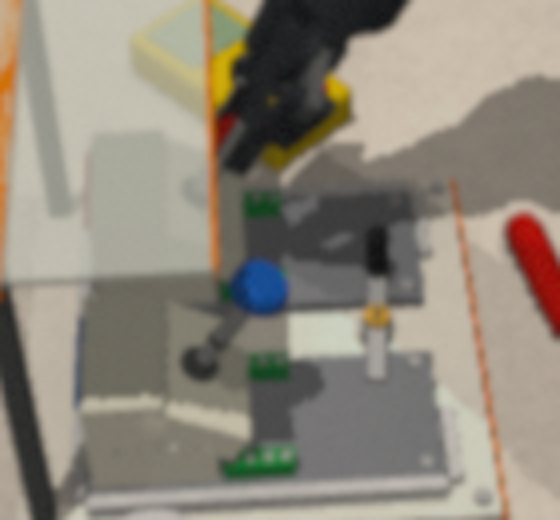

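The knob (red at 225,125 in the crop) sits in the jaws, the board is flat and the clip is across. Releasing and backing off.

Request:
{"method": "move_arm", "body": {
  "targets": [
    [0,0,0,0,0],
    [0,0,0,0,0],
    [0,0,0,0,0],
    [0,0,0,0,0],
    [0,0,0,-0.8,0],
    [0,0,0,-0.8,0],
    [0,0,0,-0.8,0],
    [0,0,0,-0.8,0],
    [0,0,0,-0.8,0],
    [0,0,0,-0.8,0]
  ]
}}

```text
t: 17.02
position: [0.5709, -0.1091, 0.2152]
ee_rot: [-175.3, -29.7, 8.9]
wrist_force: [0.5, -0.1, -0.2]
gripper_width: 0.0853
```

```bash
cat >> h.py <<'E'
S=np.array([0.62971165,-0.02269673,0.20093821])
def knob(col,y):
    from plant import imaging
    for n in("side","top"):
        f=imaging.get_image(n)["frame"];h=cv2.cvtColor(f,cv2.COLOR_BGR2HSV)
        m=((cv2.inRange(h,(0,120,50),(8,255,255))|cv2.inRange(h,(172,120,50),(180,255,255))) if col=="red" else cv2.inRange(h,(100,120,50),(125,255,255)))
        N,_,s,c=cv2.connectedComponentsWithStats(m)
        for e in(0,20,40):print(n,"expected at",e,proj(n,W((5-.5*(34+e),y,75+.866*(34+e)),S))[0].round(1))
        q=proj(n,W((-21,y,120),S))[0]
        for i in range(1,N):
            if s[i,4]>12 and np.hypot(*(c[i]-q))<30:print("  blob",c[i].round(1),s[i])
E
python3 - <<'E'
from h import *
st();knob("red",-65)
E
```

```text
17.02 q [-36.8 -28.2 -31.3  68.7  24.2 137. ] pos [ 0.5709 -0.1091  0.2152] rot [-175.3  -29.7    8.9]
axes in station (cols x,y,z)
 [[ 0.868 -0.004  0.497]
 [-0.039 -0.997  0.06 ]
 [ 0.495 -0.072 -0.866]]
tcp station mm [-74.9 -73.  215.2] F [ 0.5 -0.1 -0.2] w 0.08526387088016066
side expected at 0 [295.2 179.5]
side expected at 20 [299.2 174. ]
side expected at 40 [303.3 168.4]
  blob [299.1 174.5] [294 170  11  10  94]
top expected at 0 [370.1 181.3]
top expected at 20 [371.5 183.9]
top expected at 40 [373.  186.6]
  blob [371.9 184.9] [367 180  10  10  76]
```

Request:
{"method": "move_arm", "body": {
  "targets": [
    [0,-0.04,-0.88,0.2,0],
    [0,-0.04,-0.88,0.24,0],
    [0,-0.04,-0.88,0.24,0],
    [0,-0.04,-0.88,0.24,0],
    [0,-0.04,-0.88,0.24,0],
    [0,-0.04,-0.89,0.24,0],
    [0,0,0,0,0],
    [0,0,0,0,0],
    [0,0,0,0,0],
    [0,0,0,0,0]
  ]
}}

```text
t: 17.95
position: [0.5573, 0.0244, 0.1902]
ee_rot: [-175.2, -29.7, 8.9]
wrist_force: [0.5, -0.6, -0.0]
gripper_width: 0.085
```

```bash
python3 -c "
from h import *
go((-31,65,137.4),0);knob('blue',65)"
```

```text
17.95 q [-21.5 -39.6 -41.9  63.8  18.7 152.4] pos [0.5573 0.0244 0.1902] rot [-175.2  -29.7    8.9]
axes in station (cols x,y,z)
 [[ 0.868 -0.005  0.496]
 [-0.04  -0.997  0.06 ]
 [ 0.495 -0.072 -0.866]]
tcp station mm [-61.5  60.6 190.2] F [ 0.5 -0.6 -0. ] w 0.08495935337522323
need [ 0.01 -0.03  3.21]
side expected at 0 [296.8 222.2]
side expected at 20 [301.2 216.8]
side expected at 40 [305.7 211.2]
  blob [304.6 211.5] [298 205  14  14 152]
top expected at 0 [324.1 189.5]
top expected at 20 [324.9 192.2]
top expected at 40 [325.6 195.1]
  blob [325.2 195.6] [320 191  11  10  82]
```

Request:
{"method": "move_arm", "body": {
  "targets": [
    [0,0,0,0.78,0],
    [0,0,0,0.78,0],
    [0,0,0,0.78,0],
    [0,0,0,0.7,0],
    [0,0,0,0,0],
    [0.8,0,0,0,0],
    [0.8,0,0,0,0],
    [0.8,0,0,0,0],
    [0.8,0,0,0,0],
    [0.8,0,0,0,0]
  ]
}}

```text
t: 18.88
position: [0.5935, 0.037, 0.1259]
ee_rot: [-175.3, -29.8, 8.9]
wrist_force: [-0.7, 0.5, 2.9]
gripper_width: 0.0293
```

Request:
{"method": "move_arm", "body": {
  "targets": [
    [0.8,0,0,0.1,0],
    [0.8,0,0,0.1,0],
    [0.8,0,0,0.1,0],
    [0.8,0,0,0.1,0],
    [0.8,0,0,0.1,0],
    [0.8,0,0,0.1,0],
    [0.8,0,0,0.1,0],
    [0.8,0,0,0.1,0],
    [0.8,0,0,0,0],
    [0.8,0,0,0,0]
  ]
}}

```text
t: 19.72
position: [0.6025, 0.04, 0.1072]
ee_rot: [-175.3, -29.6, 8.9]
wrist_force: [-2.8, -3.0, 2.6]
gripper_width: 0.0291
```

```bash
python3 -c "
from h import *
go((-21,65,120),0);knob('blue',65)"
```

```text
19.72 q [-17.4 -28.8 -43.6  50.2  17.  156.3] pos [0.6025 0.04   0.1072] rot [-175.3  -29.6    8.9]
axes in station (cols x,y,z)
 [[ 0.868 -0.005  0.496]
 [-0.04  -0.997  0.06 ]
 [ 0.494 -0.072 -0.866]]
tcp station mm [-14.1  66.9 107.2] F [-2.8 -3.   2.6] w 0.029083648080425573
need [0.02 0.04 0.18]
side expected at 0 [296.8 222.2]
side expected at 20 [301.2 216.8]
side expected at 40 [305.7 211.2]
  blob [297.5 214.9] [294 211   9  10  52]
top expected at 0 [324.1 189.5]
top expected at 20 [324.9 192.2]
top expected at 40 [325.6 195.1]
  blob [323.6 190.8] [321 189   7   4  13]
```

Release, back off and check both knobs.

Request:
{"method": "move_arm", "body": {
  "targets": [
    [0,0,0,0,0],
    [0,0,0,0,0],
    [0,0,0,0,0],
    [0,0,0,0,0],
    [0,0,0,-0.9,0],
    [0,0,0,-0.9,0],
    [0,0,0,-0.9,0],
    [0,0,0,-0.9,0],
    [0,0,0,-0.9,0],
    [0,0,0,-0.9,0]
  ]
}}

```text
t: 20.65
position: [0.538, 0.0191, 0.2252]
ee_rot: [-175.2, -29.7, 8.9]
wrist_force: [0.5, -0.4, 0.1]
gripper_width: 0.0853
```

```bash
python3 - <<'E'
from h import *
st();knob('blue',65);knob("red",-65)
from plant import imaging
d=imaging.get_image("top")["frame"];e=imaging.get_image("side")["frame"]
cv2.imwrite("pics/t4.png",np.hstack([cv2.resize(d[130:270,285:415],None,fx=3,fy=3),cv2.resize(e[150:290,250:380],None,fx=3,fy=3)]))
E
```

```text
20.65 q [-23.4 -42.9 -40.1  69.4  19.5 150.5] pos [0.538  0.0191 0.2252] rot [-175.2  -29.7    8.9]
axes in station (cols x,y,z)
 [[ 0.868 -0.004  0.497]
 [-0.039 -0.997  0.061]
 [ 0.495 -0.072 -0.866]]
tcp station mm [-81.6  59.3 225.2] F [ 0.5 -0.4  0.1] w 0.08527649218538615
side expected at 0 [296.8 222.2]
side expected at 20 [301.2 216.8]
side expected at 40 [305.7 211.2]
  blob [301.1 216.9] [294 211  15  13 145]
top expected at 0 [324.1 189.5]
top expected at 20 [324.9 192.2]
top expected at 40 [325.6 195.1]
  blob [324.4 194. ] [320 189  10  10  62]
side expected at 0 [295.2 179.5]
side expected at 20 [299.2 174. ]
side expected at 40 [303.3 168.4]
  blob [299.2 174.6] [294 170  11  10  93]
top expected at 0 [370.1 181.3]
top expected at 20 [371.5 183.9]
top expected at 40 [373.  186.6]
  blob [372.1 184.9] [367 180  11  10  75]
```

View pics/t4.png

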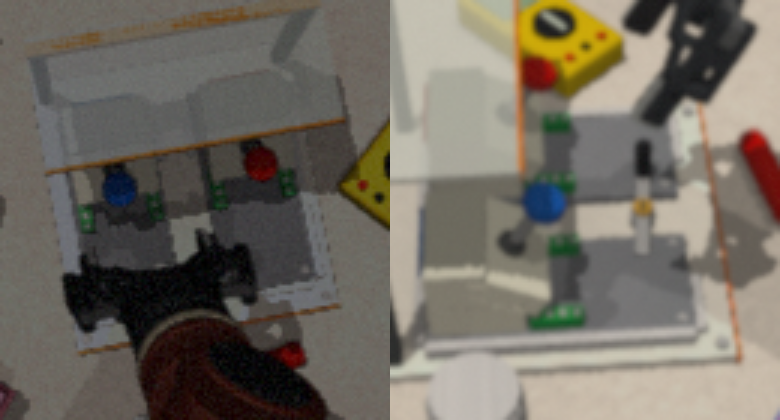

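Picture: both knobs in the middle (blue at 120,188 and red at 260,162 in the top crop), clip still across. Before turning it back I check whether the tilted tool can reach the post within the joint limits, using an arm model fitted to my logged states.

```bash
cat > fk.py <<'E'
import numpy as np
from scipy.optimize import least_squares
D=np.array([[-83.2,6,5.5,89.6,0,.1983,-.5659,.2305],[-12,8.2,21.7,103.6,0,.5864,.0081,.3611],[-8.5,.9,34.1,121,0,.4724,.06,.5314],
[-12.6,-19.2,16.6,117.6,-.2,.3916,.0446,.536],[24.6,-18.6,14.7,116.6,-5.1,.3019,.2508,.5181],[31.6,-33.1,12.3,121,-7.3,.1904,.2238,.5767],
[40,-28.2,24.6,120.9,-10.5,.1817,.2497,.6541],[26.7,-18.5,42.3,120.9,-4.1,.257,.2499,.736],[-32.2,-46.1,-9,107,22.7,.3961,.0423,.5059],
[-40.1,-35.8,-20.8,88.3,25.3,.5047,-.0863,.3607],[-34.3,-24.9,-33.1,62.5,23.5,.5926,-.1015,.1747],[-30,-15.5,-34.4,50.1,22,.6384,-.0873,.0947],
[-21.5,-39.6,-41.9,63.8,18.7,.5573,.0244,.1902],[-17.4,-28.8,-43.6,50.2,17,.6025,.04,.1072],[-23.4,-42.9,-40.1,69.4,19.5,.538,.0191,.2252]])
def fk(P,q):
    a0,h,L1,A,L2,B,L4,d,Lt=P;q=np.radians(q);f=q[1]-q[2]+q[3];g=q[1]-q[2]+B
    z=np.array([np.cos(q[4])*np.cos(f),np.sin(q[4]),-np.cos(q[4])*np.sin(f)])
    w=np.array([a0+L1*np.sin(q[1]+A)+L2*np.cos(g)+L4*np.cos(f),d,h+L1*np.cos(q[1]+A)-L2*np.sin(g)-L4*np.sin(f)])+Lt*z
    c,s=np.cos(q[0]),np.sin(q[0]);R=np.array([[c,-s,0],[s,c,0],[0,0,1]]);return R@w,R@z
r=min((least_squares(lambda P:np.concatenate([fk(P,x[:5])[0]-x[5:] for x in D]),[0,.15,L,0,.4,b,.1,.13,.25]) for L in(.3,.45) for b in(0,-.5,-1.5)),key=lambda r:r.cost)
P=r.x
if __name__=="__main__":
    from h import W,S
    print(P.round(3),np.abs(r.fun).max())
    from scipy.spatial.transform import Rotation as Ro
    for tilt in(30,15,0):
      zt=Ro.from_euler("z",11.51,degrees=True).apply([np.sin(np.radians(tilt)),.06*(tilt>20),-np.cos(np.radians(tilt))])
      for c in(1.47,1,.5,.1):
        t=W((-100-37*np.cos(c),-37*np.sin(c),56),S)[0]+.019*zt
        lo,hi=[-171,-48.2,-62.7,-105,-86],[171,106,66,121,89]
        e=least_squares(lambda q:np.concatenate([fk(P,q)[0]-t,.3*(fk(P,q)[1]-zt)])*100,[-30,-30,-40,60,20],bounds=(lo,hi),x_scale=10)
        print(tilt,c,e.x.round(1),"err mm",np.linalg.norm(fk(P,e.x)[0]-t).round(4)*1000,np.degrees(np.linalg.norm(fk(P,e.x)[1]-zt)).round(1))
E
python3 fk.py
```

```text
[ 0.001  0.296  0.337 -0.001  0.552 -0.083  0.138  0.13   0.303] 0.000769745432337543
30 1.47 [-35.3 -32.  -52.5  50.6  23.9] err mm 0.0 0.1
30 1 [-36.5 -36.3 -55.1  52.6  24.3] err mm 0.0 0.1
30 0.5 [-36.6 -41.2 -58.1  54.6  24.3] err mm 0.0 0.1
30 0.1 [-35.6 -44.6 -60.1  55.6  24. ] err mm 0.0 0.1
15 1.47 [-27.4 -18.2 -38.7  57.7   9.4] err mm 0.0 0.0
15 1 [-28.2 -21.7 -41.5  58.6   9.5] err mm 0.0 0.0
15 0.5 [-27.8 -25.4 -44.2  59.5   9.4] err mm 0.0 0.0
15 0.1 [-26.7 -27.6 -45.8  59.9   9.2] err mm 0.0 0.0
0 1.47 [-22.3  -0.8 -21.8  69.    0. ] err mm 0.0 0.0
0 1 [-22.8  -3.9 -24.8  69.1   0. ] err mm 0.0 0.0
0 0.5 [-22.3  -6.8 -27.6  69.3   0. ] err mm 0.0 0.0
0 0.1 [-21.2  -8.4 -29.   69.4   0. ] err mm 0.0 0.0
```

Request:
{"method": "move_arm", "body": {
  "targets": [
    [0,-0.07,0.95,-0.12,0],
    [0,-0.07,0.95,-0.12,0],
    [0,-0.07,0.95,-0.12,0],
    [0,-0.07,0.95,-0.12,0],
    [0,-0.445,0.065,0.78,0],
    [0,-0.445,0.065,0.78,0],
    [0,-0.445,0.065,0.78,0],
    [0,-0.445,0.065,0.78,0],
    [0,-0.445,0.065,0.78,0],
    [0,-0.445,0.065,0.78,0]
  ]
}}

```text
t: 21.78
position: [0.5449, -0.076, 0.0865]
ee_rot: [-175.1, -29.6, 8.9]
wrist_force: [0.3, -0.9, -0.6]
gripper_width: 0.0855
```

```bash
python3 - <<'E'
from h import *
go((-103.7,-36.8,56),0)
from plant import imaging
e=imaging.get_image("side")["frame"];cv2.imwrite("pics/t5.png",cv2.resize(e[150:270,270:400],None,fx=4,fy=4,interpolation=2))
E
```

```text
21.78 q [-35.2 -34.1 -48.7  56.6  23.8 138.6] pos [ 0.5449 -0.076   0.0865] rot [-175.1  -29.6    8.9]
axes in station (cols x,y,z)
 [[ 0.869 -0.004  0.495]
 [-0.04  -0.997  0.062]
 [ 0.494 -0.074 -0.867]]
tcp station mm [-93.8 -35.3  86.5] F [ 0.3 -0.9 -0.6] w 0.08552838908730144
need [-0.95  0.15  1.62]
```

View pics/t5.png

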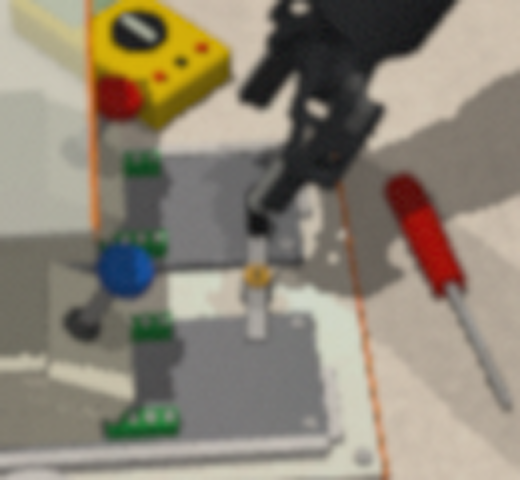

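The jaws are over the post (258,210), with the near finger in front of it. Descending and gripping.

Request:
{"method": "move_arm", "body": {
  "targets": [
    [0,-0.32,0.05,0.54,0],
    [0,-0.32,0.05,0.54,0],
    [0,-0.32,0.05,0.54,0],
    [0.9,0,0,0,0],
    [0.9,0,0,0,0],
    [0.9,0,0,0,0],
    [0.9,0,0,0,0],
    [0.9,0,0,0,0],
    [0.9,0,0,0,0],
    [0.9,0,0,0,0]
  ]
}}

```text
t: 22.67
position: [0.5454, -0.0769, 0.043]
ee_rot: [-175.2, -29.8, 9.0]
wrist_force: [-1.8, 5.0, 4.6]
gripper_width: 0.012
```

```bash
python3 - <<'E'
from h import *
p,R=st();g=p-19*R[:,2];print("grasp",g)
c0=1.47;prev=g
for c in np.linspace(1.47,.05,21)[1:]:
    n=np.array([-100-37*np.cos(c),-37*np.sin(c),g[2]]);print((R.T@(n-prev)/25).round(3).tolist());prev=n
E
```

```text
22.67 q [-35.3 -31.8 -51.9  51.   23.9 138.5] pos [ 0.5454 -0.0769  0.043 ] rot [-175.2  -29.8    9. ]
axes in station (cols x,y,z)
 [[ 0.867 -0.003  0.498]
 [-0.038 -0.997  0.061]
 [ 0.496 -0.072 -0.865]]
tcp station mm [-93.4 -36.3  43. ] F [-1.8  5.   4.6] w 0.011975157800088333
grasp [-102.89731757  -37.44316759   59.48618681]
[-0.12, -0.039, -0.066]
[-0.09, -0.021, -0.05]
[-0.089, -0.029, -0.049]
[-0.087, -0.036, -0.047]
[-0.085, -0.042, -0.045]
[-0.082, -0.049, -0.043]
[-0.079, -0.056, -0.041]
[-0.076, -0.062, -0.038]
[-0.072, -0.068, -0.036]
[-0.068, -0.073, -0.033]
[-0.063, -0.078, -0.03]
[-0.059, -0.083, -0.027]
[-0.053, -0.087, -0.023]
[-0.048, -0.091, -0.02]
[-0.042, -0.095, -0.016]
[-0.037, -0.098, -0.013]
[-0.031, -0.1, -0.009]
[-0.024, -0.102, -0.006]
[-0.018, -0.103, -0.002]
[-0.012, -0.104, 0.002]
```

Request:
{"method": "move_arm", "body": {
  "targets": [
    [0.9,-0.11,-0.03,-0.062,0],
    [0.9,-0.09,-0.021,-0.05,0],
    [0.9,-0.089,-0.029,-0.049,0],
    [0.9,-0.087,-0.036,-0.047,0],
    [0.9,-0.085,-0.042,-0.045,0],
    [0.9,-0.082,-0.049,-0.043,0],
    [0.9,-0.079,-0.056,-0.041,0],
    [0.9,-0.076,-0.062,-0.038,0],
    [0.9,-0.072,-0.068,-0.036,0],
    [0.9,-0.068,-0.073,-0.033,0]
  ]
}}

```text
t: 23.5
position: [0.5197, -0.0732, 0.0431]
ee_rot: [-175.6, -29.7, 8.9]
wrist_force: [-2.7, -14.2, 2.0]
gripper_width: 0.0122
```

Request:
{"method": "move_arm", "body": {
  "targets": [
    [0.9,-0.063,-0.078,-0.03,0],
    [0.9,-0.059,-0.083,-0.027,0],
    [0.9,-0.053,-0.087,-0.023,0],
    [0.9,-0.048,-0.091,-0.02,0],
    [0.9,-0.042,-0.095,-0.016,0],
    [0.9,-0.037,-0.098,-0.013,0],
    [0.9,-0.031,-0.1,-0.009,0],
    [0.9,-0.024,-0.102,-0.006,0],
    [0.9,-0.018,-0.103,-0.002,0],
    [0.9,-0.012,-0.104,0,0]
  ]
}}

```text
t: 24.33
position: [0.5033, -0.053, 0.0429]
ee_rot: [-175.6, -29.4, 8.7]
wrist_force: [-40.1, -11.2, 27.3]
gripper_width: 0.0122
```

```bash
python3 -c "
from h import *
p,R=st();print(p-19*R[:,2])"
```

```text
24.33 q [-35.6 -45.  -59.8  56.3  23.4 138.4] pos [ 0.5033 -0.053   0.0429] rot [-175.6  -29.4    8.7]
axes in station (cols x,y,z)
 [[ 0.871 -0.011  0.492]
 [-0.042 -0.998  0.053]
 [ 0.49  -0.067 -0.869]]
tcp station mm [-129.9   -4.4   42.9] F [-40.1 -11.2  27.3] w 0.012198797706490324
[-139.28499237   -5.44055566   59.44410095]
```

Request:
{"method": "move_arm", "body": {
  "targets": [
    [0,0,0,0,0],
    [0,0,0,0,0],
    [0,0,0,0,0],
    [0,0,0,0,0],
    [0,0,0,0,0],
    [0,0.6,-0.056,-0.58,0],
    [0,0.6,-0.056,-0.58,0],
    [0,0.6,-0.056,-0.58,0],
    [0,0.6,-0.056,-0.58,0],
    [0,0.6,-0.056,-0.58,0]
  ]
}}

```text
t: 25.17
position: [0.5334, -0.0435, 0.1432]
ee_rot: [-175.2, -29.7, 8.9]
wrist_force: [0.0, 0.2, 0.5]
gripper_width: 0.0854
```

```bash
python3 - <<'E'
from h import *
st();knob('blue',65);knob("red",-65)
from plant import imaging
d=imaging.get_image("top")["frame"];e=imaging.get_image("side")["frame"]
cv2.imwrite("pics/t6.png",np.hstack([cv2.resize(d[120:280,240:440],None,fx=2,fy=2),cv2.resize(e[140:300,240:400],None,fx=2.5,fy=2)]))
E
```

```text
25.17 q [-32.1 -41.  -47.2  63.7  22.8 141.8] pos [ 0.5334 -0.0435  0.1432] rot [-175.2  -29.7    8.9]
axes in station (cols x,y,z)
 [[ 0.868 -0.004  0.496]
 [-0.04  -0.997  0.061]
 [ 0.495 -0.073 -0.866]]
tcp station mm [-98.5  -1.2 143.2] F [0.  0.2 0.5] w 0.08542446560171683
side expected at 0 [296.8 222.2]
side expected at 20 [301.2 216.8]
side expected at 40 [305.7 211.2]
  blob [300.9 216.9] [294 211  15  13 142]
top expected at 0 [324.1 189.5]
top expected at 20 [324.9 192.2]
top expected at 40 [325.6 195.1]
  blob [324.7 194. ] [320 190  10   9  61]
side expected at 0 [295.2 179.5]
side expected at 20 [299.2 174. ]
side expected at 40 [303.3 168.4]
  blob [299.2 174.6] [295 170  10  10  92]
top expected at 0 [370.1 181.3]
top expected at 20 [371.5 183.9]
top expected at 40 [373.  186.6]
  blob [371.9 185.1] [367 180  11  10  73]
```

View pics/t6.png

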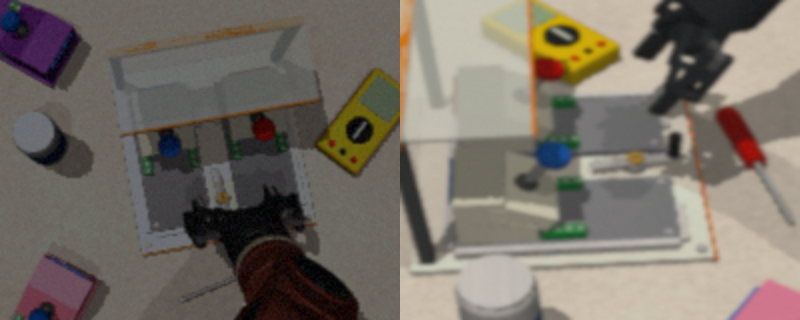

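The side view shows the clip lengthwise in the gap (post at crop 674,146, or full-image 349.6,213; pivot at 334,219). Boards are flat and the bystanders are in place. One numeric check of the clip angle, then I hand in.

```bash
python3 - <<'E'
from h import *
for c in(-.1,0,.14,.28,.4):print(c,proj("side",W((-100-37*np.cos(c),-37*np.sin(c),47),S))[0].round(1))
e=cv2.imread("pics/t6.png")[:,400:];g=cv2.cvtColor(e,cv2.COLOR_BGR2GRAY)[120:175,255:300]
N,_,s,c=cv2.connectedComponentsWithStats((g<60).astype("uint8"))
print([(240+(c[i][0]+255)/2.5,140+(c[i][1]+120)/2,s[i,4]) for i in range(1,N) if s[i,4]>30])
E
```

```text
-0.1 [350.3 214.8]
0 [350.2 213.7]
0.14 [349.8 212. ]
0.28 [349.1 210.4]
0.4 [348.3 209.1]
[(np.float64(349.52085561497324), np.float64(212.99465240641712), np.int32(187))]
```

```bash
python3 -c "
from plant import order,bot
print(bot.read_state()['t'],order.job_done())"
```

```text
the job is handed in; nothing more can be done
25.4667 None
```

The job is handed in at 25.5 s of the 58 s allowed; the hand-in reports no verdict.

**What I did:**
- I turned the clip crosswise to about 1.47 rad while both rods were still at their starting clicks.
- I tilted the gripper about 30° along the rods. The moves give no tilt command, so I drove the arm against its wrist-pitch limit; the tilt then stayed in the commanded pose.
- I pulled the red knob 20 mm out and pushed the blue knob 20 mm in.
- I turned the clip back lengthwise, let go and backed off.

**Last checks:**
- **Rods:** in the side view both knobs lie within 1 px of where the middle click should be. In the top view they lie 1–2 px off, towards fully out. The blob centres there are rough, and I take both rods to be in the middle click.
- **Clip:** by camera it stands at about 0.06 rad, and by the gripper's position at release about 0.14 rad. Both are below the 0.28 rad limit.
- **Boards and surroundings:** in the pictures the boards look flat and the meter, can and screwdriver look unmoved; I did not measure these.
- **Forces:** the gripper was clear of everything, with wrist force about 0.5 N. The highest wrist force I read was about 50 N, at the end of turning the clip back.

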